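Pack the tea caddies into the hinoki chest

ROBOT

A 6-joint arm with a two-finger parallel gripper is mounted at the origin on the work surface. World frame = base frame: x ahead of the robot, y to its left, z up, the work surface at z = 0. Lengths are in m, angles in rad, forces in N, time in s.
With the tool pointing down it reaches from about 0.4 to 0.825 m from the base axis. Payload 7 kg.
Tool frame: the origin (TCP) lies on the centre line of the jaws, within the pads' length; the fingertips stand tip_reach ahead of it and the grasp point (between the pads) is the TCP (tip_reach is the distance from the TCP to the fingertips, in m); z points along the fingers, y is the line along which they close (so a half turn about z gives the same grasp; the last joint's range is limited). The gripper opens to 88 mm and grips with 3 to 60 N. Pads are 19 mm wide; open, the fingers measure 130 mm over their backs; the gripper's body (78 mm by 193 mm) begins 47 mm behind the grasp point.
Start: joints at [-1.032, 0.359, 0.012, 0, -1.224, -0.288], TCP at [0.167, -0.654, 0.246] pointing down, gripper open.
Joint ranges: [-3.07, 3.07], [-1.43, 2.12], [-1.02, 1.25], [-3.03, 1.67], [-3.05, -0], [-3.03, 3.03]. Speed limits (rad/s): [2.39, 2.39, 3.01, 3.14, 3.14, 3.14].

INTERFACE

Orientations are given as [roll, pitch, yaw] about the fixed x, y, z axes, in that order (R = Rz(yaw) Ry(pitch) Rx(roll)).
In Python, from station import get_state, grab_frame, calibration, job_done, find_in, mark_of, tip_reach gives the robot as it stands.
- The arm moves only by the shell command python3 -m handwheel 'ROWS' [OPENING] [FORCE]. ROWS is JSON, a list of rows, each an object with "delta_pos": the shift along the world's x, y, z in units of 30 mm (1.0 is 30 mm), a list of three; "dr": the turn, a rotation vector about the world's x, y, z in degrees, a list of three. In form: [{"delta_pos": [tx, ty, tz], "dr": [rx, ry, rz]}, ...]. A call has 1 to 10 rows; each row shifts and turns the commanded pose from where the row before left it; what a row does not reach is not made up. A row lasts 1/10 s, in which the tool goes at most 50 mm and 8.59 degrees, less where a joint would pass 70% of its speed; a pose out of reach is approached as far as the arm can. A call is refused whole if a number of a shift passes 1 or a number of a turn 8.59, either way. A call with a gripper value outside its range is refused whole. OPENING is the closure, from -1 (fully open) to 1 (shut), set as the call begins (- or left out, the last holds). The fingers move at their own pace and stop on an object; FORCE is the grip in N (left out, the last holds). Time passes only in rows, so rows that do not move let the fingers close. It gives the time, the measured TCP pose, the force, the opening and the grip force at its end, in the units of the state.
- get_state(): the state, without advancing time (a new reading comes with each control period).
- grab_frame(name): name is "side" or "top"; returns the picture (420x560x3 uint8, red, green, blue); there is no depth.
- calibration(name): a dict with "fx", "fy", "cx", "cy" (pixels), "extrinsics" (4x4, takes a point from world to camera coordinates). Camera axes: x right, y down, z forward; pixel columns grow to the right and rows downward; lengths in m; the calibration is good to about 2 mm. A picture is of the moment at which its call begins. calibration takes no time and is no camera call.
- job_done(): hands the job in; it is judged then, once.
Trained networks look in the newest picture that a camera, given by its name, has taken for a name from the list of things; names that differ only in an ending like _2 or _b are one class to them, and where a whole thing is asked for, a point or a joint stands for the part that bears it (a point fixed in the world has none). Each returns a list of dicts, best first, with "conf" (0 to 1); they miss things now and then, are a little off and sometimes report something else, mostly with a low value. They report only what shows in the picture. A call takes as long as a camera call. They do not tell look-alikes from the thing itself.
- find_in(camera, query): "location" ([column, row] in pixels, amid what is visible of it).
- mark_of(camera, query): "location" ([column, row] in pixels: a listed point, or the origin of a listed thing).
The state is a dict: "t": time; "q": joint angles; "qd": joint speeds; "joint_efforts": joint torques, N m; "eef_pos": TCP position; "ee_rot": TCP orientation; "force": force on the tool from outside, world axes, zero at the start; "moment": the same for the moment, N m; "width": finger opening in m; "gripper_force": force on a finger pad.
Only numpy, scipy, OpenCV 4.12 (cv2) and the standard library are available. Lean on these libraries where they do the work, as an engineer would, in place of code of your own. Each camera call takes 0.05 s, during which the arm holds its last target. There are 200 camera calls.

TASK

Pack away all the steel tea caddies: raise the chest's lid and lock its folding stay straight, then stand every caddy upright on the chest floor. With all of them in and the stay still locked, break the stay's knee, lower the lid shut without letting it slam, and swing the hold-down clamp fully down over it, leaving the other tea things standing where they are.

Things in the scene. Friction and masses are not known exactly. Their poses are not given: they have to be found in the camera images.
- chest: Fixed hinoki (pale wood) lidded chest, 200 mm (its x, depth) x 330 mm (its y, width) x 85 mm tall, walls and floor 10 mm thick; origin at the centre of its underside, x pointing away from the robot to the hinge side, y to the left. Inside 180 x 310 mm, 75 mm deep.
- lid (a joint): Lid angle: 0 shut, grows as the robot-side edge rises; the stay stops it near 1.75 (10 degrees past upright). A 204 x 330 x 10 mm board (0.3 kg) on the rim, hinged along y at the chest's far edge (chest x +100, z 85 mm). Hinge friction 0.2 N m: it stays where left above about 0.9 rad but falls from lower. Swinging down faster than 2 rad/s is a slam.
- lid_hinge (a point): Middle of the lid's hinge line (runs along chest y), at the lid's underside level.
- lid_handle (a point): Centre of the lid's handle: a round bamboo bar 14 mm thick and 116 mm long, parallel to chest y, held by two thin posts near its ends (98 mm free between) 42 mm (centre) above the lid's top face; 170 mm from the hinge along the lid and 52 mm above the lid's underside. It turns with the lid.
- knee (a joint): Fold of the stay on the outside of the chest's right (-y) side: 0 folded (lid shut), 2.42 straight, 2.56 at its stop just past straight, where it is locked (counts above 2.47) and the lid cannot fall. Friction (0.03 N m) keeps it where left: with the lid up near its end, push the peg away from the robot (chest +x) to the stop; to break it, pull the peg back towards the robot (1 to 5 N).
- stay_pivot (a point): Lower pivot of the brass stay, on the chest's right side (chest x +50, z 65 mm). Two 63 mm links: lower from here to the knee, upper from the knee to the lid's edge (90 mm from the hinge, level with it). As the lid rises the knee lies on the robot side of the straight line and moves up and away from the robot. Bending the knee draws the lid down with it.
- stay_peg (a point): Point on the axis of the stay's peg, 68 mm out from the chest's side wall. The peg is a round bamboo rod 16 mm thick and 75 mm long, parallel to chest y, sticking out from the knee away from the chest; it reaches 25 mm farther out and 50 mm inward from here. With the stay straight it is about 120 mm above the table, at chest x about +83 mm.
- clamp (a joint): Angle of the hold-down clamp on the chest's left (chest +y) side: a flat steel arm 84 mm long, 24 mm wide, 10 mm thick, hinged along chest x above the left wall at the middle of the chest's depth. 0 when fully down, lying across the shut lid; at the start 1.85 to 2.2, leaning outwards past upright. Grows outwards (stop at 2.3); light friction (0.035 N m) holds it where it is left.
- clamp_hinge (a point): Middle of the clamp's hinge pin: chest x 0, y +171 mm, z 102 mm.
- clamp_tip (a point): Middle of the clamp arm's thickness near its free end, 80 mm from the hinge.
- caddy1: Lidded steel tea caddy (one rigid piece), upright cylinder 56 mm in diameter (lid; 55 mm below) and 64 mm tall, about 0.16 kg; origin at the centre of its underside, z up. Some of the four are absent in some starts; the same plain caddy each.
- caddy2: Lidded steel tea caddy (one rigid piece), upright cylinder 56 mm in diameter (lid; 55 mm below) and 64 mm tall, about 0.16 kg; origin at the centre of its underside, z up. Some of the four are absent in some starts; the same plain caddy each.
- caddy3: Lidded steel tea caddy (one rigid piece), upright cylinder 56 mm in diameter (lid; 55 mm below) and 64 mm tall, about 0.16 kg; origin at the centre of its underside, z up. Some of the four are absent in some starts; the same plain caddy each.
- caddy4: Lidded steel tea caddy (one rigid piece), upright cylinder 56 mm in diameter (lid; 55 mm below) and 64 mm tall, about 0.16 kg; origin at the centre of its underside, z up. Some of the four are absent in some starts; the same plain caddy each.
- tea_jar: Bystander: dark wooden jar with domed top, 58 mm across, 70 mm tall, origin at its foot; leave alone.
- cup: Bystander: open white porcelain cup, 68 mm across, 55 mm tall, origin at its foot; leave alone.
- bowl: Bystander: brown tea bowl 120 mm across, 75 mm tall, origin at its foot; leave alone.
- whisk: Bystander: bamboo whisk upside down on a porcelain holder, 60 mm across, 145 mm tall, origin at its foot; leave alone.
- scoop: Bystander: bamboo scoop 190 mm long on a ceramic rest, 38 mm tall, origin under the rest; leave alone.
- plate: Bystander: blue plate 130 mm across, origin at its foot; leave alone.
Mind the look-alikes: they are no part of the job. What is shaped like the caddy1 but blue or green is not meant.

How it is judged:
On the way, in this order (a step that is already met when the one before it is completed fails the run):
1. the lid is up and its stay locked past straight (value of joint lid above 1.6 rad and value of joint knee above 2.47 rad), for 0.4 s.
2. every caddy stands upright on the chest floor, let go, with the stay still locked (x of caddy1 in the frame of chest between -0.09 and 0.09 m and y of caddy1 in the frame of chest between -0.155 and 0.155 m and z of each of caddy1, caddy2, caddy3, caddy4 in the frame of chest below 0.018 m and angle between each of caddy1, caddy2, caddy3, caddy4's own z axis and vertical below 0.15 rad and x of caddy2 in the frame of chest between -0.09 and 0.09 m and y of caddy2 in the frame of chest between -0.155 and 0.155 m and x of caddy3 in the frame of chest between -0.09 and 0.09 m and y of caddy3 in the frame of chest between -0.155 and 0.155 m and x of caddy4 in the frame of chest between -0.09 and 0.09 m and y of caddy4 in the frame of chest between -0.155 and 0.155 m and contact force between the fingers and caddy1 below 0.3 N and contact force between the fingers and caddy2 below 0.3 N and contact force between the fingers and caddy3 below 0.3 N and contact force between the fingers and caddy4 below 0.3 N and value of joint knee above 2.47 rad), for 0.3 s.
3. the stay's knee is broken (value of joint knee below 2.12 rad).
4. the lid is shut (value of joint lid below 0.05 rad), for 0.3 s.
5. the clamp is down on the lid (value of joint clamp below 0.1 rad and value of joint lid below 0.05 rad), for 0.2 s.
At the end, for the whole second after the job is handed in: Every caddy present stands on the chest floor inside its walls (origin within 18 mm of the chest's underside level, tilted under 0.15 rad, at rest), the lid is shut (below 0.05 rad) and the clamp is down (below 0.1 rad) (all of step 5 and x of caddy1 in the frame of chest between -0.09 and 0.09 m and y of caddy1 in the frame of chest between -0.155 and 0.155 m and z of each of caddy1, caddy2, caddy3, caddy4 in the frame of chest below 0.018 m and angle between each of caddy1, caddy2, caddy3, caddy4's own z axis and vertical below 0.15 rad and x of caddy2 in the frame of chest between -0.09 and 0.09 m and y of caddy2 in the frame of chest between -0.155 and 0.155 m and x of caddy3 in the frame of chest between -0.09 and 0.09 m and y of caddy3 in the frame of chest between -0.155 and 0.155 m and x of caddy4 in the frame of chest between -0.09 and 0.09 m and y of caddy4 in the frame of chest between -0.155 and 0.155 m and linear speed of each of caddy1, caddy2, caddy3, caddy4 below 0.03 m/s); the robot touches nothing.
It fails at once if the lid slams (swings down faster than 2 rad/s) (velocity of joint lid below -2 rad/s).
It fails at once if a bystander is shifted over 30 mm or tipped (distance of any of tea_jar, cup, bowl, whisk, scoop, plate from where it was at the start of the episode above 0.03 m or angle between any of tea_jar, cup, bowl, whisk, scoop, plate's own z axis and vertical above 0.4 rad).
Of caddy1, caddy2, caddy3, caddy4 only 2 to 4 are there at a start; the rules pass over those that are not, and their reading is None.
At some moment in a run one of caddy1, caddy2, caddy3, caddy4 may be knocked a few centimetres aside while the robot is not near it.
It also fails if it takes over 210 s, if anything falls off the work surface, if the arm or the gripper's body presses on something with over 40 N, if the wrist force passes 120 N, or if a joint passes its speed limit or range.

## Working session

There is one attempt and no reset: what is moved stays moved. The work goes in short steps, Python scripts to look and compute and a shell command to move; the robot and the scene stay as the last step left them, time stands still between calls to the robot, and variables do not carry over. Pictures are saved under pics/ and viewed, at most 17 in all, crops included, and the job is handed in when it is done.

```bash
mkdir -p pics; ls; cat > h.py <<'E'
import numpy as np, cv2
from station import *
def ray(c,uv):
    k=calibration(c);E=np.array(k["extrinsics"]);R=E[:3,:3];t=E[:3,3]
    d=R.T@np.array([(uv[0]-k["cx"])/k["fx"],(uv[1]-k["cy"])/k["fy"],1]);return -R.T@t,d/np.linalg.norm(d)
def atz(c,uv,z):
    o,d=ray(c,uv);return o+d*(z-o[2])/d[2]
def proj(c,p):
    k=calibration(c);E=np.array(k["extrinsics"]);q=E[:3,:3]@np.array(p)+E[:3,3]
    return [k["fx"]*q[0]/q[2]+k["cx"],k["fy"]*q[1]/q[2]+k["cy"]]
def tri(uv1,uv2,c1="top",c2="side"):
    o1,d1=ray(c1,uv1);o2,d2=ray(c2,uv2)
    s=np.linalg.lstsq(np.stack([d1,-d2],1),o2-o1,rcond=None)[0]
    a=o1+s[0]*d1;b=o2+s[1]*d2;return (a+b)/2,np.linalg.norm(a-b)
def save(c,n,crop=None,f=1):
    im=grab_frame(c)[:,:,::-1]
    if crop: im=im[crop[1]:crop[3],crop[0]:crop[2]]
    cv2.imwrite("pics/"+n,cv2.resize(im,None,fx=f,fy=f))
E
python3 - <<'E'
from h import *
np.set_printoptions(precision=3,suppress=True)
save("top","t0.png");save("side","s0.png")
for c in("top","side"):
    print(c,"cam",ray(c,(280,210)))
    for q in["chest","lid_hinge","lid_handle","stay_pivot","stay_peg","clamp_hinge","clamp_tip","caddy1","tea_jar","cup","bowl","whisk","scoop","plate"]:
        print(q,[(np.round(d["location"]),round(d["conf"],2)) for d in mark_of(c,q)[:6]])
s=get_state();print(s["t"],s["eef_pos"],s["ee_rot"],s["force"],s["width"],tip_reach)
E
```

```text
pics
top cam (array([0.377, 0.004, 1.563]), array([ 0.034, -0.007, -0.999]))
chest [(array([306., 188.]), 0.92)]
lid_hinge [(array([308., 161.]), 0.89)]
lid_handle [(array([312., 208.]), 0.7)]
stay_pivot [(array([355., 170.]), 0.82), (array([307., 162.]), 0.53)]
stay_peg [(array([372., 182.]), 0.46)]
clamp_hinge [(array([259., 196.]), 0.42), (array([419., 157.]), 0.2)]
clamp_tip [(array([249., 194.]), 0.45)]
caddy1 [(array([216., 164.]), 0.79), (array([190., 196.]), 0.74), (array([187., 227.]), 0.7), (array([190., 250.]), 0.62), (array([229., 227.]), 0.5)]
tea_jar [(array([183., 163.]), 0.74), (array([191., 197.]), 0.26)]
cup [(array([216., 195.]), 0.81)]
bowl [(array([140., 194.]), 0.93), (array([402., 232.]), 0.34)]
whisk [(array([403., 229.]), 0.84)]
scoop [(array([425., 201.]), 0.58)]
plate [(array([417., 162.]), 0.8)]
side cam (array([0.39 , 1.051, 1.034]), array([ 0.05 , -0.758, -0.651]))
chest [(array([266., 216.]), 0.74), (array([273., 224.]), 0.43)]
lid_hinge [(array([242., 203.]), 0.78), (array([287., 157.]), 0.51)]
lid_handle [(array([290., 187.]), 0.67), (array([285., 156
[... 173 characters left out ...]
p [(array([313., 166.]), 0.74), (array([269., 222.]), 0.68)]
caddy1 [(array([342., 319.]), 0.92), (array([306., 322.]), 0.79), (array([229., 289.]), 0.79), (array([269., 320.]), 0.7), (array([326., 358.]), 0.63), (array([304., 280.]), 0.56)]
tea_jar [(array([223., 316.]), 0.97), (array([274., 227.]), 0.74), (array([270., 214.]), 0.17)]
cup [(array([272., 292.]), 0.92), (array([274., 220.]), 0.54), (array([254., 158.]), 0.31)]
bowl [(array([259., 371.]), 0.79)]
whisk [(array([310., 167.]), 0.85), (array([269., 218.]), 0.71)]
scoop [(array([291., 156.]), 0.62)]
plate [(array([254., 157.]), 0.89)]
1.5 [ 0.167 -0.654  0.246] [ 3.142 -0.    -2.891] [ 0.56  -0.358  0.578] 0.08764336030586982 0.019
```

View pics/t0.png

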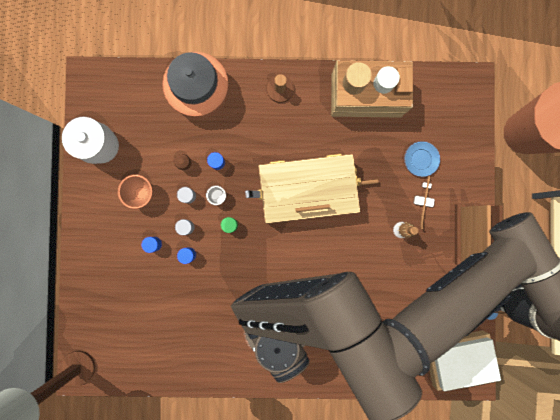

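View pics/s0.png

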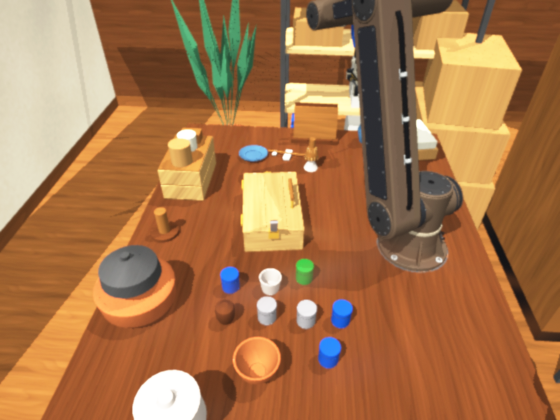

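Both views show two plain steel caddies, at top (185,195) and (183,227), which are side (267,311) and (306,314). The things that could be mistaken for them, in top pixels, are:
- blue caddies at (215,160), (150,244) and (186,256)
- the green caddy at (229,225)
- the white open cup at (216,195)
- the dark jar at (182,160)

I choose the two grey ones and will check them in one crop. The chest is at (310,188), with its peg at (370,182) and the clamp at (252,194).

```bash
python3 - <<'E'
from h import *
from scipy.optimize import least_squares
np.set_printoptions(precision=3,suppress=True)
save("top","t1.png",(130,140,400,270),2.9)
L={"chest":(0,0,0),"lid_hinge":(.1,0,.085),"lid_handle":(-.07,0,.137),"stay_pivot":(.05,-.17,.065),"clamp_hinge":(0,.171,.102)}
M=[("top","chest",(306,188)),("top","lid_hinge",(308,161)),("top","lid_handle",(312,208)),("top","stay_pivot",(355,170)),("top","clamp_hinge",(259,196)),("side","stay_pivot",(259,178)),("side","lid_hinge",(242,203)),("side","lid_handle",(290,187)),("side","clamp_hinge",(275,230))]
def w(p,l):
    c,s=np.cos(p[2]),np.sin(p[2]);return [p[0]+c*l[0]-s*l[1],p[1]+s*l[0]+c*l[1],l[2]]
f=lambda p:np.concatenate([np.array(proj(c,w(p,L[n])))-u for c,n,u in M])
r=least_squares(f,[.5,0,0],loss="soft_l1",x_scale=[.1,.1,.1]);print(r.x);print(f(r.x).reshape(-1,2))
for n,u in[("top",(185,195)),("top",(183,227)),("top",(215,160)),("top",(229,225)),("top",(186,256)),("top",(150,244))]:print(u,atz(n,u,.064))
print("cup",atz("top",(216,195),.055),"jar",atz("top",(182,159),.07),"whisk",atz("top",(403,229),0),"side caddies",atz("side",(267,322),0),atz("side",(306,322),0))
for n in["lid_handle","stay_peg","clamp_tip","caddy1"]:print(n,[(np.array(d["location"]),round(d["conf"],2)) for d in mark_of("top",n)[:6]])
print(w(r.x,(.083,-.233,.12)),[atz("top",(x,181),.09) for x in (360,379)])
E
```

```text
[ 0.5   -0.105  0.139]
[[ 0.637  3.195]
 [-3.347  0.012]
 [ 0.185  0.616]
 [-1.362 -0.26 ]
 [ 0.56  -0.84 ]
 [-2.842 -0.32 ]
 [ 1.244 -1.497]
 [ 0.494  1.331]
 [-1.441 -0.664]]
(185, 195) [0.477 0.33  0.064]
(183, 227) [0.364 0.335 0.064]
(215, 160) [0.603 0.226 0.064]
(229, 225) [0.373 0.172 0.064]
(186, 256) [0.262 0.322 0.064]
(150, 244) [0.303 0.45  0.064]
cup [0.479 0.221 0.055] jar [0.604 0.341 0.07 ] whisk [ 0.365 -0.461  0.   ] side caddies [0.473 0.351 0.   ] [0.359 0.343 0.   ]
lid_handle [(array([313.2, 207.5]), 0.63), (array([215.8, 198.2]), 0.31)]
stay_peg [(array([372.4, 181.7]), 0.65), (array([187.6, 162.4]), 0.5)]
clamp_tip [(array([251.4, 195.7]), 0.67), (array([404.4, 230. ]), 0.43)]
caddy1 [(array([216.4, 162.6]), 0.8), (array([189.3, 195.8]), 0.67), (array([185.8, 226.9]), 0.67), (array([191.2, 253.3]), 0.58), (array([149.5, 242.4]), 0.54), (array([230.5, 224.7]), 0.49)]
[np.float64(0.614932839873433), np.float64(-0.3242986477238673), 0.12] [array([ 0.531, -0.284,  0.09 ]), array([ 0.532, -0.351,  0.09 ])]
```

View pics/t1.png

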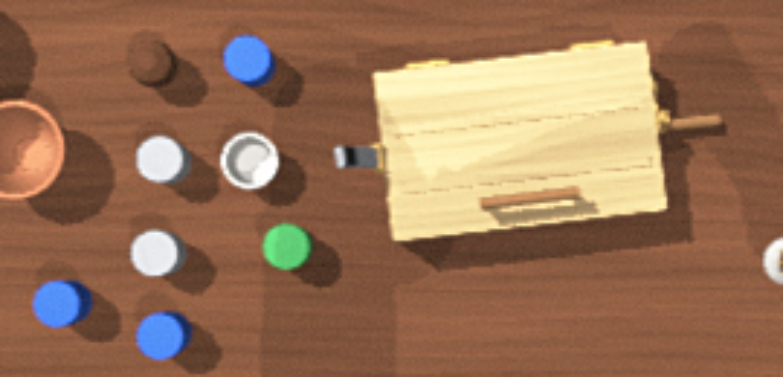

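The crop confirms it: the two grey caddies are at top (185,195) and (183,227), with the open cup on their right, and the blue and green ones are look-alikes. The handle bar runs from crop (482,203) to (578,190). Next I refine the chest pose from the lid corners.

```bash
cat >> h.py <<'E'
def w(p,l):
    c,s=np.cos(p[2]),np.sin(p[2]);return np.array([p[0]+c*l[0]-s*l[1],p[1]+s*l[0]+c*l[1],l[2]])
E
python3 - <<'E'
from h import *
from scipy.optimize import least_squares
np.set_printoptions(precision=3,suppress=True)
s=lambda x,y:("top",(x/2.9+130,y/2.9+140))
M=[(s(374,72),(.1,.165,.095)),(s(648,43),(.1,-.165,.095)),(s(667,208),(-.104,-.165,.095)),(s(393,241),(-.104,.165,.095)),(s(482,203),(-.07,.058,.137)),(s(578,191),(-.07,-.058,.137)),
(("side",(259,178)),(.05,-.17,.065)),(("side",(290,187)),(-.07,0,.137)),(("side",(275,230)),(0,.171,.102))]
f=lambda p:np.concatenate([np.array(proj(m[0],w(p,l)))-m[1] for m,l in M])
r=least_squares(f,[.5,0,0],loss="soft_l1",x_scale=[.1,.1,.1]);p=r.x;print(p,np.degrees(p[2]));print(f(p).reshape(-1,2))
h=w(p,(-.07,0,.137));t=h+[0,0,.007];e=get_state();print("handle",h,"need units",(t-e["eef_pos"])/.03)
for a in np.arange(0,1.76,.25):
    g=a+np.arctan2(52,170);print(a,w(p,(.1-.1778*np.cos(g),0,.085+.1778*np.sin(g))))
E
```

```text
[ 0.502 -0.108  0.125] 7.16787344395145
[[-0.103  0.495]
 [-0.307 -0.18 ]
 [ 0.158  1.167]
 [-0.05   0.6  ]
 [-0.595  0.027]
 [ 0.54   0.261]
 [-2.671 -0.877]
 [ 0.003  0.992]
 [-2.678 -1.247]]
handle [ 0.433 -0.117  0.137] need units [ 8.85  17.911 -3.384]
0.0 [ 0.433 -0.117  0.137]
0.25 [ 0.451 -0.114  0.177]
0.5 [ 0.478 -0.111  0.212]
0.75 [ 0.513 -0.106  0.239]
1.0 [ 0.554 -0.101  0.256]
1.25 [ 0.597 -0.096  0.263]
1.5 [ 0.641 -0.09   0.258]
1.75 [ 0.683 -0.085  0.243]
```

```bash
python3 -m handwheel '[{"delta_pos":[0.45,0.9,0],"dr":[0,0,4]},{"delta_pos":[0.45,0.9,0],"dr":[0,0,8.3]},{"delta_pos":[0.45,0.9,0],"dr":[0,0,8.3]},{"delta_pos":[0.45,0.9,0],"dr":[0,0,8.3]},{"delta_pos":[0.45,0.9,0],"dr":[0,0,8.3]},{"delta_pos":[0.45,0.9,0],"dr":[0,0,8.3]},{"delta_pos":[0.45,0.9,0],"dr":[0,0,8.3]},{"delta_pos":[0.45,0.9,0],"dr":[0,0,8.3]},{"delta_pos":[0.45,0.9,0],"dr":[0,0,8.3]},{"delta_pos":[0.45,0.9,0],"dr":[0,0,8.3]}]' -1
python3 -m handwheel '[{"delta_pos":[0.45,0.9,0],"dr":[0,0,4]},{"delta_pos":[0.45,0.9,0],"dr":[0,0,0]},{"delta_pos":[0.45,0.9,0],"dr":[0,0,0]},{"delta_pos":[0.45,0.9,0],"dr":[0,0,0]},{"delta_pos":[0.45,0.9,0],"dr":[0,0,0]},{"delta_pos":[0.45,0.9,0],"dr":[0,0,0]},{"delta_pos":[0.45,0.9,0],"dr":[0,0,0]},{"delta_pos":[0.45,0.9,0],"dr":[0,0,0]},{"delta_pos":[0.2,0.8,0],"dr":[0,0,0]}]'
```

```text
t: 2.75
eef_pos: [0.3029, -0.3828, 0.2458]
ee_rot: [-3.141, -0.0, -1.511]
force: [1.0, 0.2, 1.5]
width: 0.0878
gripper_force: 0.0
t: 3.65
eef_pos: [0.4173, -0.1426, 0.2458]
ee_rot: [-3.141, -0.0, -1.447]
force: [0.4, -0.4, 0.5]
width: 0.0873
gripper_force: 0.0
```

```bash
python3 -m handwheel '[{"delta_pos":[0.25,0.42,-0.2],"dr":[0,0,0]},{"delta_pos":[0.27,0.43,-0.4],"dr":[0,0,0]},{"delta_pos":[0,0,-0.7],"dr":[0,0,0]},{"delta_pos":[0,0,-0.7],"dr":[0,0,0]},{"delta_pos":[0,0,-0.7],"dr":[0,0,0]},{"delta_pos":[0,0,-0.6],"dr":[0,0,0]},{"delta_pos":[0,0,0],"dr":[0,0,0]}]'
python3 -m handwheel '[{"delta_pos":[0,0,0],"dr":[0,0,0]},{"delta_pos":[0,0,0],"dr":[0,0,0]},{"delta_pos":[0,0,0],"dr":[0,0,0]},{"delta_pos":[0,0,0],"dr":[0,0,0]},{"delta_pos":[0,0,0],"dr":[0,0,0]},{"delta_pos":[0,0,0],"dr":[0,0,0]}]' 1 15
```

```text
t: 4.35
eef_pos: [0.4302, -0.1187, 0.1436]
ee_rot: [3.136, 0.0, -1.448]
force: [-0.1, -0.3, 0.4]
width: 0.0877
gripper_force: 0.0
t: 4.95
eef_pos: [0.4322, -0.1183, 0.1468]
ee_rot: [-3.141, 0.0, -1.447]
force: [0.0, -0.3, -0.2]
width: 0.0453
gripper_force: 0.0
```

```bash
python3 -m handwheel '[{"delta_pos":[0,0,0],"dr":[0,0,0]},{"delta_pos":[0,0,0],"dr":[0,0,0]},{"delta_pos":[0,0,0],"dr":[0,0,0]},{"delta_pos":[0,0,0],"dr":[0,0,0]},{"delta_pos":[0,0,0],"dr":[0,0,0]},{"delta_pos":[0,0,0],"dr":[0,0,0]}]' 1 15
```

```text
t: 5.55
eef_pos: [0.4344, -0.118, 0.1471]
ee_rot: [-3.137, -0.0, -1.447]
force: [6.3, 0.3, -4.0]
width: 0.0137
gripper_force: 15.0
```

```bash
python3 -m handwheel '[{"delta_pos":[0.15,0,0.45],"dr":[0,0,0]},{"delta_pos":[0.2,0.05,0.45],"dr":[0,0,0]},{"delta_pos":[0.25,0.05,0.43],"dr":[0,0,0]},{"delta_pos":[0.28,0.03,0.42],"dr":[0,0,0]},{"delta_pos":[0.3,0.03,0.38],"dr":[0,0,0]},{"delta_pos":[0.32,0.04,0.37],"dr":[0,0,0]},{"delta_pos":[0.37,0.05,0.33],"dr":[0,0,0]},{"delta_pos":[0.39,0.05,0.3],"dr":[0,0,0]},{"delta_pos":[0.41,0.06,0.27],"dr":[0,0,0]}]'
python3 -m handwheel '[{"delta_pos":[0.43,0.05,0.24],"dr":[0,0,0]},{"delta_pos":[0.46,0.06,0.19],"dr":[0,0,0]},{"delta_pos":[0.47,0.06,0.14],"dr":[0,0,0]},{"delta_pos":[0.48,0.06,0.12],"dr":[0,0,0]},{"delta_pos":[0.48,0.06,0.08],"dr":[0,0,0]},{"delta_pos":[0.48,0.06,0.03],"dr":[0,0,0]}]'
```

```text
t: 6.45
eef_pos: [0.5094, -0.1083, 0.2485]
ee_rot: [3.135, -0.0, -1.448]
force: [-11.4, 0.1, 9.3]
width: 0.0136
gripper_force: 15.0
t: 7.05
eef_pos: [0.5958, -0.0974, 0.2731]
ee_rot: [3.14, -0.0, -1.447]
force: [-4.0, -0.9, 3.4]
width: 0.0135
gripper_force: 15.0
```

```bash
python3 -m handwheel '[{"delta_pos":[0.49,0.06,-0.01],"dr":[0,0,0]},{"delta_pos":[0.49,0.07,-0.06],"dr":[0,0,0]},{"delta_pos":[0.49,0.07,-0.1],"dr":[0,0,0]},{"delta_pos":[0.48,0.06,-0.14],"dr":[0,0,0]},{"delta_pos":[0.46,0.06,-0.16],"dr":[0,0,0]},{"delta_pos":[0.35,0.05,-0.13],"dr":[0,0,0]},{"delta_pos":[0,0,0],"dr":[0,0,0]}]'
python3 - <<'E'
from h import *
save("side","s2.png")
print([(np.round(d["location"]),round(d["conf"],2)) for d in mark_of("side","stay_peg")[:3]],[(np.round(d["location"]),round(d["conf"],2)) for d in mark_of("top","stay_peg")[:3]])
E
```

```text
t: 7.75
eef_pos: [0.6806, -0.0861, 0.253]
ee_rot: [3.141, -0.001, -1.447]
force: [1.9, -4.6, -1.6]
width: 0.0131
gripper_force: 15.0
[(array([270., 291.]), 0.6), (array([251., 156.]), 0.41), (array([252., 155.]), 0.26)] [(array([372., 182.]), 0.65), (array([188., 162.]), 0.5)]
```

View pics/s2.png

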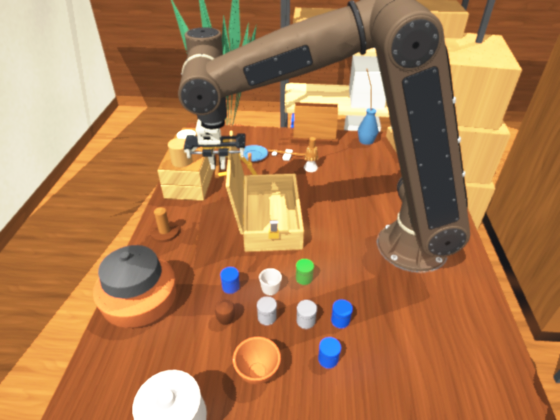

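The side view shows the lid standing at about (232,185), held at the handle, with the stay extended behind it. Both caddies are still at (267,311) and (306,314). I'll open the fingers a little, go up, then move to the peg.

```bash
python3 -m handwheel '[{"delta_pos":[0,0,0],"dr":[0,0,0]},{"delta_pos":[0,0,0],"dr":[0,0,0]},{"delta_pos":[0,0,0],"dr":[0,0,0]},{"delta_pos":[0,0,0.5],"dr":[0,0,0]},{"delta_pos":[0,0,0.9],"dr":[0,0,0]},{"delta_pos":[0,0,0.9],"dr":[0,0,0]}]' 0.45
python3 - <<'E'
from h import *
np.set_printoptions(precision=3,suppress=True)
save("side","s3.png",(200,120,330,260),4);save("top","t3.png",(240,120,420,250),4)
p=[.502,-.108,.125]
for n in["stay_peg","lid_handle"]:
  a=mark_of("top",n);b=mark_of("side",n)
  print(n,[(np.round(d["location"],1),round(d["conf"],2)) for d in a[:3]],[(np.round(d["location"],1),round(d["conf"],2)) for d in b[:3]])
  if a and b: print(tri(a[0]["location"],b[0]["location"]))
for th in(1.6,1.65,1.7,1.74):
  A=np.array([.1-.09*np.cos(th),.085+.09*np.sin(th)]);P=np.array([.05,.065]);v=A-P;d=np.linalg.norm(v);h=np.sqrt(max(.063**2-d*d/4,0));n=np.array([-v[1],v[0]])/d
  K=P+v/2+n*h;k=w(p,(K[0],-.233,K[1]));print(th,k,proj("top",k),proj("side",k))
print(get_state()["eef_pos"])
E
```

```text
t: 8.5
eef_pos: [0.6788, -0.0855, 0.3242]
ee_rot: [3.141, 0.0, -1.447]
force: [-0.7, 0.6, -0.4]
width: 0.0241
gripper_force: 0.0
stay_peg [(array([374.3, 156.2]), 0.53), (array([419.5, 159.1]), 0.18)] [(array([251.3, 155.1]), 0.49), (array([253.4, 160.1]), 0.4)]
(array([ 0.604, -0.324,  0.133]), np.float64(0.014147911567818451))
lid_handle [(array([305.7, 128.2]), 0.85)] [(array([218.5, 165.7]), 0.64), (array([272.8, 229.2]), 0.45)]
(array([ 0.676, -0.084,  0.242]), np.float64(0.005482882917038092))
1.6 [ 0.593 -0.331  0.127] [np.float64(376.0527833728016), np.float64(162.0694413985983)] [np.float64(252.78079625040255), np.float64(155.24174336054264)]
1.65 [ 0.598 -0.331  0.125] [np.float64(375.74064390561995), np.float64(160.39606012095604)] [np.float64(251.29080044592558), np.float64(155.5880938605439)]
1.7 [ 0.606 -0.33   0.123] [np.float64(375.2804668696151), np.float64(158.31555166397663)] [np.float64(249.40696031353764), np.float64(156.22795569584292)]
1.74 [ 0.613 -0.329  0.119] [np.float64(374.8121676044213), np.float64(156.4245164228713)] [np.float64(247.67067747748882), np.float64(156.95598034560686)]
[ 0.679 -0.086  0.323]
```

View pics/t3.png

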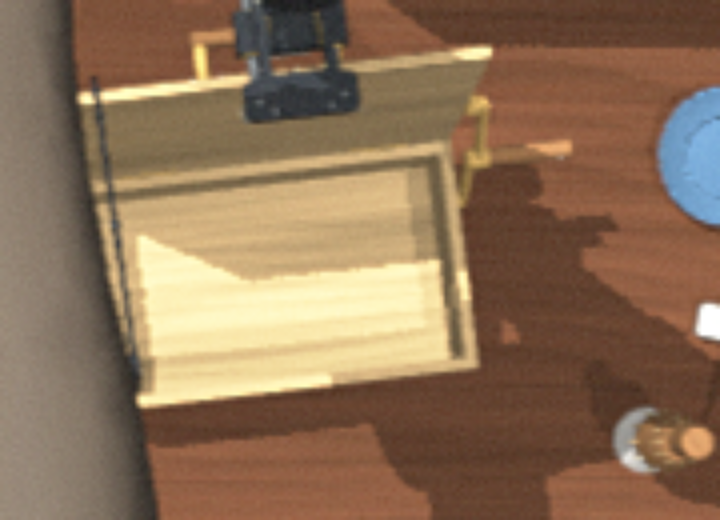

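The crop shows the stay almost straight, the knee at crop (480,158), the peg running to (570,150), and the chest empty. The peg axis is at about (0.609, -0.33, 0.121). I'll straddle it with a partly open gripper and push +x.

```bash
python3 -m handwheel '[{"delta_pos":[-0.23,-0.82,0],"dr":[0,0,0]},{"delta_pos":[-0.23,-0.82,0],"dr":[0,0,0]},{"delta_pos":[-0.23,-0.82,0],"dr":[0,0,0]},{"delta_pos":[-0.23,-0.82,0],"dr":[0,0,0]},{"delta_pos":[-0.23,-0.82,0],"dr":[0,0,0]},{"delta_pos":[-0.23,-0.82,0],"dr":[0,0,0]},{"delta_pos":[-0.23,-0.82,0],"dr":[0,0,0]},{"delta_pos":[-0.23,-0.82,0],"dr":[0,0,0]},{"delta_pos":[-0.23,-0.82,0],"dr":[0,0,0]},{"delta_pos":[-0.23,-0.82,0],"dr":[0,0,0]}]' 0.09
python3 -m handwheel '[{"delta_pos":[0,0,-0.9],"dr":[0,0,0]},{"delta_pos":[0,0,-0.9],"dr":[0,0,0]},{"delta_pos":[0,0,-0.9],"dr":[0,0,0]},{"delta_pos":[0,0,-0.9],"dr":[0,0,0]},{"delta_pos":[0,0,-0.9],"dr":[0,0,0]},{"delta_pos":[0,0,-0.9],"dr":[0,0,0]},{"delta_pos":[0,0,-0.8],"dr":[0,0,0]},{"delta_pos":[0,0,-0.5],"dr":[0,0,0]},{"delta_pos":[0,0,0],"dr":[0,0,0]}]'
```

```text
t: 9.8
eef_pos: [0.6093, -0.3326, 0.3222]
ee_rot: [3.14, 0.001, -1.447]
force: [0.4, 0.2, 0.2]
width: 0.0399
gripper_force: 0.0
t: 10.7
eef_pos: [0.6083, -0.3313, 0.1193]
ee_rot: [3.137, 0.002, -1.448]
force: [-0.1, -0.5, 0.8]
width: 0.0395
gripper_force: 0.0
```

```bash
python3 -m handwheel '[{"delta_pos":[0.15,0.02,0],"dr":[0,0,0]},{"delta_pos":[0.15,0.02,0],"dr":[0,0,0]},{"delta_pos":[0.15,0.02,0],"dr":[0,0,0]},{"delta_pos":[0.1,0.01,0],"dr":[0,0,0]},{"delta_pos":[0,0,0],"dr":[0,0,0]}]'
python3 -m handwheel '[{"delta_pos":[0.1,0.01,0],"dr":[0,0,0]},{"delta_pos":[0,0,0],"dr":[0,0,0]}]'
```

```text
t: 11.2
eef_pos: [0.627, -0.3299, 0.1229]
ee_rot: [-3.141, -0.0, -1.447]
force: [-0.2, -0.4, 0.2]
width: 0.0399
gripper_force: 0.3
t: 11.4
eef_pos: [0.6296, -0.3295, 0.1225]
ee_rot: [3.141, 0.0, -1.447]
force: [-0.7, -0.8, -1.1]
width: 0.0401
gripper_force: 0.6
```

Light contact so far; I'll push on until it reaches the stop.

```bash
for i in 1; do python3 -m handwheel '[{"delta_pos":[0.1,0.01,0],"dr":[0,0,0]},{"delta_pos":[0,0,0],"dr":[0,0,0]}]'; python3 -m handwheel '[{"delta_pos":[0.1,0.01,0],"dr":[0,0,0]},{"delta_pos":[0,0,0],"dr":[0,0,0]}]';  python3 -m handwheel '[{"delta_pos":[0.1,0.01,0],"dr":[0,0,0]},{"delta_pos":[0,0,0],"dr":[0,0,0]}]'; done | grep -v rot
python3 - <<'E'
from h import *
save("side","s4.png",(200,110,330,210),5)
E
```

```text
t: 11.6
eef_pos: [0.6318, -0.3291, 0.122]
force: [-3.7, -0.5, -2.5]
width: 0.0401
gripper_force: 1.9
t: 11.8
eef_pos: [0.6323, -0.3291, 0.1217]
force: [-11.0, -0.9, 1.5]
width: 0.0399
gripper_force: 5.6
t: 12.0
eef_pos: [0.6328, -0.329, 0.1214]
force: [-18.4, -2.0, 3.9]
width: 0.04
gripper_force: 9.1
```

View pics/s4.png

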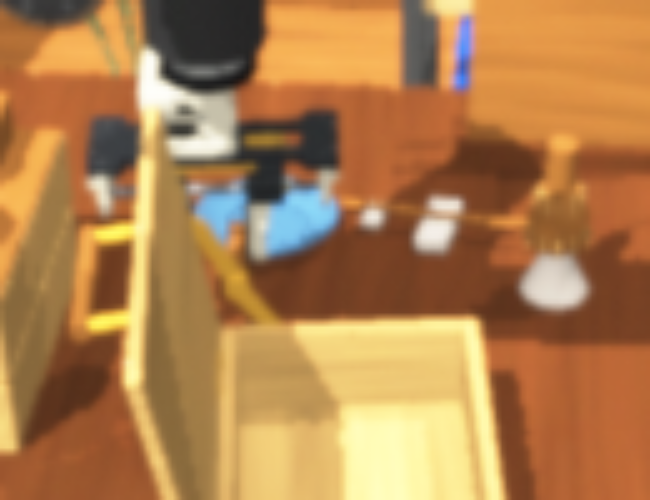

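The stay forms one straight line through its knee at crop (240,280), and the force rose to 18 N at the stop, so it is locked. I back off, rise, and go to the caddies.

```bash
(python3 -m handwheel '[{"delta_pos":[-0.3,-0.04,0],"dr":[0,0,0]},{"delta_pos":[-0.25,-0.03,0],"dr":[0,0,0]},{"delta_pos":[0,0,0.8],"dr":[0,0,0]},{"delta_pos":[0,0,1],"dr":[0,0,0]},{"delta_pos":[0,0,1],"dr":[0,0,0]},{"delta_pos":[0,0,1],"dr":[0,0,0]},{"delta_pos":[0,0,1],"dr":[0,0,0]},{"delta_pos":[0,0,1],"dr":[0,0,0]},{"delta_pos":[0,0,1],"dr":[0,0,0]},{"delta_pos":[-0.5,0.5,0.2],"dr":[0,0,0]}]'
python3 -m handwheel '[{"delta_pos":[-0.4,1,0],"dr":[0,0,0]},{"delta_pos":[-0.4,1,0],"dr":[0,0,0]},{"delta_pos":[-0.4,1,0],"dr":[0,0,0]},{"delta_pos":[-0.4,1,0],"dr":[0,0,0]},{"delta_pos":[-0.4,1,0],"dr":[0,0,0]},{"delta_pos":[-0.3,1,0],"dr":[0,0,0]},{"delta_pos":[-0.2,1,0],"dr":[0,0,0]},{"delta_pos":[-0.2,1,0],"dr":[0,0,0]},{"delta_pos":[-0.2,1,0],"dr":[0,0,0]},{"delta_pos":[-0.1,1,0],"dr":[0,0,0]}]' -1
python3 -m handwheel '[{"delta_pos":[0,1,0],"dr":[0,0,0]},{"delta_pos":[0,1,0],"dr":[0,0,0]},{"delta_pos":[0,1,0],"dr":[0,0,0]},{"delta_pos":[0,1,0],"dr":[0,0,0]},{"delta_pos":[0,1,0],"dr":[0,0,0]},{"delta_pos":[0,1,0],"dr":[0,0,0]}]')|grep -v force
python3 - <<'E'
from h import *
np.set_printoptions(precision=3,suppress=True)
save("side","s5.png",(180,130,380,400),2.2);save("top","t5.png")
for c in("top","side"):
    print(c,[(np.round(atz(c,d["location"],0),3)[:2],np.round(d["location"],1),round(d["conf"],2)) for d in mark_of(c,"caddy1")[:7]])
print([(np.round(d["location"],1),round(d["conf"],2)) for d in mark_of("top","stay_peg")[:3]])
print(get_state()["q"])
E
```

```text
t: 13.05
eef_pos: [0.6095, -0.3172, 0.3369]
ee_rot: [-3.135, -0.004, -1.448]
width: 0.0399
t: 14.05
eef_pos: [0.5171, -0.0142, 0.3337]
ee_rot: [-3.138, 0.001, -1.447]
width: 0.0881
t: 14.65
eef_pos: [0.5173, 0.1661, 0.3336]
ee_rot: [-3.139, 0.002, -1.447]
width: 0.0873
top [(array([0.267, 0.328]), array([188. , 253.3]), 0.68), (array([0.349, 0.343]), array([184.4, 230.8]), 0.61), (array([0.379, 0.168]), array([232.3, 223.3]), 0.56), (array([0.486, 0.333]), array([187.8, 193.8]), 0.42)]
side [(array([0.602, 0.229]), array([229.7, 286.6]), 0.83), (array([0.356, 0.345]), array([307.1, 322.9]), 0.82), (array([0.245, 0.324]), array([344.9, 319. ]), 0.75), (array([ 0.49 , -0.046]), array([272.5, 228.9]), 0.73), (array([0.473, 0.337]), array([267.4, 318.1]), 0.65), (array([0.371, 0.195]), array([303.3, 282.3]), 0.58), (array([0.297, 0.456]), array([327.8, 359.2]), 0.56)]
[(array([373.9, 151.6]), 0.72)]
[ 0.669  0.093 -0.137  0.    -1.339 -0.545]
```

View pics/s5.png

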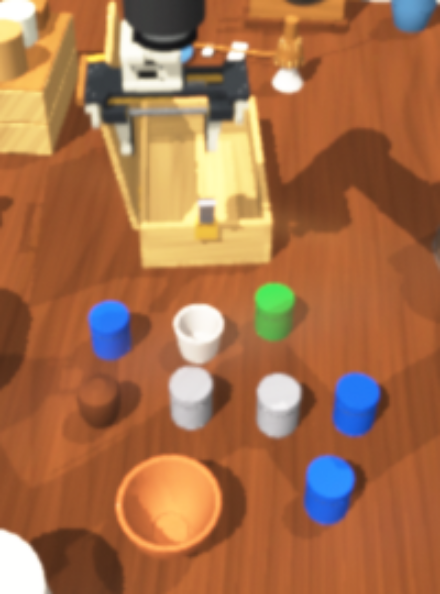

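View pics/t5.png

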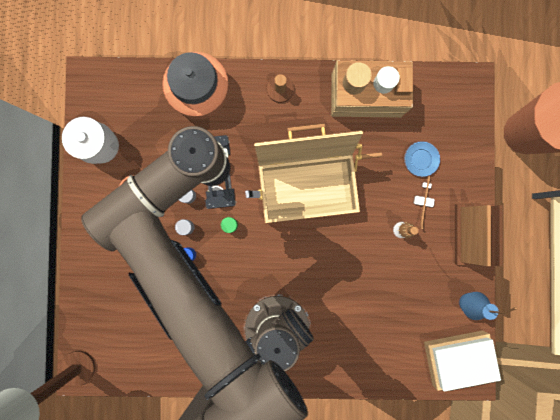

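Only two steel caddies are present, at side crop (190,398) and (278,405); the chest is open with the lid up. Caddy 1 is at (0.476, 0.333) and caddy 2 at (0.360, 0.340).

```bash
(python3 -m handwheel '[{"delta_pos":[-0.23,0.93,0],"dr":[0,0,0]},{"delta_pos":[-0.23,0.93,0],"dr":[0,0,0]},{"delta_pos":[-0.23,0.93,0],"dr":[0,0,0]},{"delta_pos":[-0.23,0.93,0],"dr":[0,0,0]},{"delta_pos":[-0.23,0.93,-0.5],"dr":[0,0,0]},{"delta_pos":[-0.23,0.92,-1],"dr":[0,0,0]},{"delta_pos":[0,0,-1],"dr":[0,0,0]},{"delta_pos":[0,0,-1],"dr":[0,0,0]},{"delta_pos":[0,0,-1],"dr":[0,0,0]},{"delta_pos":[0,0,-1],"dr":[0,0,0]}]'
)|grep -v force
python3 - <<'E'
from h import *
save("side","s6.png")
print([(np.round(atz("side",d["location"],0),3)[:2],np.round(d["location"],1),round(d["conf"],2)) for d in mark_of("side","caddy1")[:7]])
E
```

```text
t: 15.9
eef_pos: [0.4762, 0.3307, 0.1671]
ee_rot: [-3.14, 0.001, -1.448]
width: 0.0878
[(array([0.364, 0.341]), array([304.3, 321.3]), 0.83), (array([0.599, 0.234]), array([230.7, 287.8]), 0.81), (array([0.47 , 0.344]), array([268.3, 320.1]), 0.77), (array([0.363, 0.193]), array([305.9, 281.9]), 0.7), (array([0.257, 0.319]), array([340.6, 317.3]), 0.59), (array([ 0.764, -0.417]), array([217. , 167.3]), 0.32)]
```

```bash
(python3 -m handwheel '[{"delta_pos":[0,0.1,-0.9],"dr":[0,0,0]},{"delta_pos":[0,0,-0.9],"dr":[0,0,0]},{"delta_pos":[0,0,-0.9],"dr":[0,0,0]},{"delta_pos":[0,0,-0.9],"dr":[0,0,0]},{"delta_pos":[0,0,-0.55],"dr":[0,0,0]},{"delta_pos":[0,0,0],"dr":[0,0,0]}]'
python3 -m handwheel '[{"delta_pos":[0,0,0],"dr":[0,0,0]},{"delta_pos":[0,0,0],"dr":[0,0,0]},{"delta_pos":[0,0,0],"dr":[0,0,0]},{"delta_pos":[0,0,0],"dr":[0,0,0]},{"delta_pos":[0,0,0],"dr":[0,0,0]},{"delta_pos":[0,0,0],"dr":[0,0,0]},{"delta_pos":[0,0,0],"dr":[0,0,0]}]' 1 20)
```

```text
t: 16.6
eef_pos: [0.4757, 0.3335, 0.0425]
ee_rot: [3.14, -0.001, -1.448]
force: [-0.7, -0.1, -0.4]
width: 0.0874
gripper_force: 0.0
t: 17.3
eef_pos: [0.4763, 0.335, 0.044]
ee_rot: [-3.14, 0.001, -1.447]
force: [1.7, 0.2, 6.6]
width: 0.0557
gripper_force: 20.0
```

```bash
(python3 -m handwheel '[{"delta_pos":[0,0,0.5],"dr":[0,0,0]},{"delta_pos":[0,0,0.9],"dr":[0,0,0]},{"delta_pos":[0,0,1],"dr":[0,0,0]},{"delta_pos":[0,0,1],"dr":[0,0,0]},{"delta_pos":[0,0,1],"dr":[0,0,0]},{"delta_pos":[0,0,1],"dr":[0,0,0]},{"delta_pos":[0,0,1],"dr":[0,0,0]},{"delta_pos":[0,0,1],"dr":[0,0,0]},{"delta_pos":[0,-0.4,0.8],"dr":[0,0,0]},{"delta_pos":[0,-0.9,0],"dr":[0,0,0]}]'
python3 -m handwheel '[{"delta_pos":[0.05,-1,0],"dr":[0,0,0]},{"delta_pos":[0.05,-1,0],"dr":[0,0,0]},{"delta_pos":[0.05,-1,0],"dr":[0,0,0]},{"delta_pos":[0.05,-1,0],"dr":[0,0,0]},{"delta_pos":[0.05,-1,0],"dr":[0,0,0]},{"delta_pos":[0.05,-1,0],"dr":[0,0,0]},{"delta_pos":[0.05,-1,0],"dr":[0,0,0]},{"delta_pos":[0.05,-1,0],"dr":[0,0,0]},{"delta_pos":[0.05,-1,0],"dr":[0,0,0]},{"delta_pos":[0.05,-1,0],"dr":[0,0,0]}]'
python3 -m handwheel '[{"delta_pos":[0.05,-1,0],"dr":[0,0,0]},{"delta_pos":[0.05,-1,0],"dr":[0,0,0]},{"delta_pos":[0,-1,0],"dr":[0,0,0]},{"delta_pos":[0,-1,0],"dr":[0,0,0]},{"delta_pos":[0,-1,0],"dr":[0,0,0]},{"delta_pos":[0,-0.5,0],"dr":[0,0,0]},{"delta_pos":[0,0,0],"dr":[0,0,0]}]')
```

```text
t: 18.3
eef_pos: [0.4764, 0.2969, 0.2919]
ee_rot: [-3.138, 0.003, -1.446]
force: [-0.0, -0.0, -2.2]
width: 0.0553
gripper_force: 20.0
t: 19.3
eef_pos: [0.4897, -0.0058, 0.2884]
ee_rot: [3.14, 0.0, -1.447]
force: [-0.2, 0.7, -2.3]
width: 0.0552
gripper_force: 20.0
t: 20.0
eef_pos: [0.4927, -0.171, 0.2881]
ee_rot: [3.139, 0.001, -1.45]
force: [-0.3, -0.3, -2.1]
width: 0.0555
gripper_force: 20.0
```

```bash
(python3 -m handwheel '[{"delta_pos":[0.05,0,-0.8],"dr":[0,0,0]},{"delta_pos":[0,0,-1],"dr":[0,0,0]},{"delta_pos":[0,0,-1],"dr":[0,0,0]},{"delta_pos":[0,0,-1],"dr":[0,0,0]},{"delta_pos":[0,0,-1],"dr":[0,0,0]},{"delta_pos":[0,0,-1],"dr":[0,0,0]},{"delta_pos":[0,0,-0.8],"dr":[0,0,0]},{"delta_pos":[0,0,-0.6],"dr":[0,0,0]},{"delta_pos":[0,0,-0.4],"dr":[0,0,0]},{"delta_pos":[0,0,-0.1],"dr":[0,0,0]}]'
python3 -m handwheel '[{"delta_pos":[0,0,0],"dr":[0,0,0]},{"delta_pos":[0,0,0],"dr":[0,0,0]},{"delta_pos":[0,0,0],"dr":[0,0,0]},{"delta_pos":[0,0,0],"dr":[0,0,0]}]' -0.62)
```

```text
t: 21.0
eef_pos: [0.4942, -0.1692, 0.0567]
ee_rot: [3.139, 0.0, -1.447]
force: [-0.2, 0.1, -1.9]
width: 0.0552
gripper_force: 20.0
t: 21.4
eef_pos: [0.4957, -0.1697, 0.059]
ee_rot: [-3.14, -0.0, -1.447]
force: [0.1, -0.1, 0.6]
width: 0.0705
gripper_force: 0.0
```

```bash
(python3 -m handwheel '[{"delta_pos":[0,0,0.5],"dr":[0,0,0]},{"delta_pos":[0,0,1],"dr":[0,0,0]},{"delta_pos":[0,0,1],"dr":[0,0,0]},{"delta_pos":[0,0,1],"dr":[0,0,0]},{"delta_pos":[0,0,1],"dr":[0,0,0]},{"delta_pos":[0,0,1],"dr":[0,0,0]},{"delta_pos":[0,0,1],"dr":[0,0,0]},{"delta_pos":[0,0,1],"dr":[0,0,0]},{"delta_pos":[-0.25,0.9,0.2],"dr":[0,0,0]},{"delta_pos":[-0.25,0.95,0],"dr":[0,0,0]}]'
python3 -m handwheel '[{"delta_pos":[-0.25,1,0],"dr":[0,0,0]},{"delta_pos":[-0.25,1,0],"dr":[0,0,0]},{"delta_pos":[-0.25,1,0],"dr":[0,0,0]},{"delta_pos":[-0.25,1,0],"dr":[0,0,0]},{"delta_pos":[-0.25,1,0],"dr":[0,0,4]},{"delta_pos":[-0.25,1,0],"dr":[0,0,7]},{"delta_pos":[-0.25,1,0],"dr":[0,0,7]},{"delta_pos":[-0.25,1,0],"dr":[0,0,7]},{"delta_pos":[-0.25,1,0],"dr":[0,0,7]},{"delta_pos":[-0.25,1,0],"dr":[0,0,6]}]' -1
python3 -m handwheel '[{"delta_pos":[-0.35,1,0],"dr":[0,0,0]},{"delta_pos":[-0.35,1,0],"dr":[0,0,0]},{"delta_pos":[-0.35,1,0],"dr":[0,0,0]},{"delta_pos":[-0.35,1,0],"dr":[0,0,0]},{"delta_pos":[-0.35,1,-0.5],"dr":[0,0,0]},{"delta_pos":[0,0,-1],"dr":[0,0,0]},{"delta_pos":[0,0,-1],"dr":[0,0,0]},{"delta_pos":[0,0,-1],"dr":[0,0,0]},{"delta_pos":[0,0,0],"dr":[0,0,0]}]')
python3 - <<'E'
from h import *
np.set_printoptions(precision=3,suppress=True)
save("side","s7.png",(180,130,380,400),2.2);grab_frame("top")
for c in("side","top"):print([(np.round(atz(c,d["location"],0),3)[:2],np.round(d["location"],1),round(d["conf"],2)) for d in mark_of(c,"caddy1")[:7]])
E
```

```text
t: 22.4
eef_pos: [0.4805, -0.1141, 0.2911]
ee_rot: [-3.138, -0.0, -1.449]
force: [-0.9, 0.8, -0.3]
width: 0.0711
gripper_force: 0.0
t: 23.4
eef_pos: [0.4045, 0.1869, 0.2897]
ee_rot: [-3.14, 0.0, -0.779]
force: [1.5, 0.3, 0.7]
width: 0.0877
gripper_force: 0.0
t: 24.3
eef_pos: [0.3512, 0.3337, 0.181]
ee_rot: [3.136, -0.001, -0.785]
force: [-0.2, -0.7, 1.2]
width: 0.0874
gripper_force: 0.0
[(array([0.373, 0.344]), array([301.1, 322. ]), 0.83), (array([0.252, 0.323]), array([342.5, 318.6]), 0.78), (array([ 0.487, -0.177]), array([276.3, 205.9]), 0.75), (array([0.294, 0.455]), array([329.2, 359. ]), 0.66), (array([0.606, 0.241]), array([227.9, 289.4]), 0.64)]
[(array([ 0.498, -0.178]), array([326.4, 192. ]), 0.71), (array([0.365, 0.176]), array([230., 227.]), 0.66), (array([0.27, 0.34]), array([184.9, 252.3]), 0.58), (array([0.59 , 0.231]), array([216.1, 165.9]), 0.57), (array([0.347, 0.324]), array([189.6, 231.6]), 0.52)]
```

View pics/s7.png

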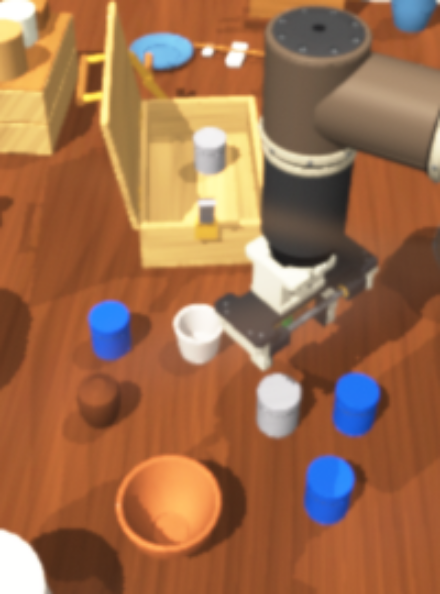

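The caddy in the chest stands upright at crop (209,150), and caddy 2 has not moved from crop (278,405).

```bash
(python3 -m handwheel '[{"delta_pos":[0.32,0.23,-0.6],"dr":[0,0,0]},{"delta_pos":[0,0,-1],"dr":[0,0,0]},{"delta_pos":[0,0,-1],"dr":[0,0,0]},{"delta_pos":[0,0,-1],"dr":[0,0,0]},{"delta_pos":[0,0,-0.7],"dr":[0,0,0]},{"delta_pos":[0,0,-0.2],"dr":[0,0,0]}]'
python3 -m handwheel '[{"delta_pos":[0,0,0],"dr":[0,0,0]},{"delta_pos":[0,0,0],"dr":[0,0,0]},{"delta_pos":[0,0,0],"dr":[0,0,0]},{"delta_pos":[0,0,0],"dr":[0,0,0]},{"delta_pos":[0,0,0],"dr":[0,0,0]},{"delta_pos":[0,0,0],"dr":[0,0,0]},{"delta_pos":[0,0,0],"dr":[0,0,0]}]' 1 20)
```

```text
t: 25.1
eef_pos: [0.3622, 0.3426, 0.0485]
ee_rot: [3.141, -0.0, -0.784]
force: [-0.9, -0.2, 0.2]
width: 0.0875
gripper_force: 0.0
t: 25.8
eef_pos: [0.3622, 0.3427, 0.0498]
ee_rot: [-3.141, 0.0, -0.784]
force: [-3.0, -1.9, 7.7]
width: 0.0553
gripper_force: 20.0
```

```bash
(python3 -m handwheel '[{"delta_pos":[0,0,0.5],"dr":[0,0,0]},{"delta_pos":[0,0,0.9],"dr":[0,0,0]},{"delta_pos":[0,0,1],"dr":[0,0,0]},{"delta_pos":[0,0,1],"dr":[0,0,0]},{"delta_pos":[0,0,1],"dr":[0,0,0]},{"delta_pos":[0,0,1],"dr":[0,0,0]},{"delta_pos":[0,0,1],"dr":[0,0,0]},{"delta_pos":[0,0,1],"dr":[0,0,0]},{"delta_pos":[0.1,-0.4,0.6],"dr":[0,0,0]},{"delta_pos":[0.3,-0.8,0],"dr":[0,0,-4]}]'
python3 -m handwheel '[{"delta_pos":[0.3,-1,0],"dr":[0,0,-7]},{"delta_pos":[0.3,-1,0],"dr":[0,0,-7]},{"delta_pos":[0.3,-1,0],"dr":[0,0,-7]},{"delta_pos":[0.3,-1,0],"dr":[0,0,-7]},{"delta_pos":[0.3,-1,0],"dr":[0,0,-6]},{"delta_pos":[0.3,-1,0],"dr":[0,0,0]},{"delta_pos":[0.3,-1,0],"dr":[0,0,0]},{"delta_pos":[0.3,-1,0],"dr":[0,0,0]},{"delta_pos":[0.3,-1,0],"dr":[0,0,0]},{"delta_pos":[0.3,-1,0],"dr":[0,0,0]}]'
python3 -m handwheel '[{"delta_pos":[0.3,-1,0],"dr":[0,0,0]},{"delta_pos":[0.22,-0.9,0],"dr":[0,0,0]},{"delta_pos":[0,0,0],"dr":[0,0,0]},{"delta_pos":[0,0,0],"dr":[0,0,0]}]')
```

```text
t: 26.8
eef_pos: [0.3748, 0.3082, 0.292]
ee_rot: [-3.136, 0.001, -0.853]
force: [0.9, -0.3, -1.4]
width: 0.0557
gripper_force: 20.0
t: 27.8
eef_pos: [0.4642, 0.0055, 0.2892]
ee_rot: [-3.141, 0.0, -1.447]
force: [0.8, 1.2, -1.5]
width: 0.0555
gripper_force: 20.0
t: 28.2
eef_pos: [0.4796, -0.0508, 0.2888]
ee_rot: [3.141, 0.0, -1.449]
force: [-0.9, -0.2, -2.1]
width: 0.0557
gripper_force: 20.0
```

Now down 0.228 m, i.e. 7.6 units.

```bash
(python3 -m handwheel '[{"delta_pos":[0,0,-0.8],"dr":[0,0,0]},{"delta_pos":[0,0,-1],"dr":[0,0,0]},{"delta_pos":[0,0,-1],"dr":[0,0,0]},{"delta_pos":[0,0,-1],"dr":[0,0,0]},{"delta_pos":[0,0,-1],"dr":[0,0,0]},{"delta_pos":[0,0,-1],"dr":[0,0,0]},{"delta_pos":[0,0,-0.8],"dr":[0,0,0]},{"delta_pos":[0,0,-0.6],"dr":[0,0,0]},{"delta_pos":[0,0,-0.4],"dr":[0,0,0]},{"delta_pos":[0,0,0],"dr":[0,0,0]}]'
python3 -m handwheel '[{"delta_pos":[0,0,0],"dr":[0,0,0]},{"delta_pos":[0,0,0],"dr":[0,0,0]},{"delta_pos":[0,0,0],"dr":[0,0,0]},{"delta_pos":[0,0,0],"dr":[0,0,0]}]' -0.62
python3 -m handwheel '[{"delta_pos":[0,0,0.5],"dr":[0,0,0]},{"delta_pos":[0,0,1],"dr":[0,0,0]},{"delta_pos":[0,0,1],"dr":[0,0,0]},{"delta_pos":[0,0,1],"dr":[0,0,0]},{"delta_pos":[0,0,1],"dr":[0,0,0]},{"delta_pos":[0,0,1],"dr":[0,0,0]},{"delta_pos":[0,0,1],"dr":[0,0,0]},{"delta_pos":[0,0,1],"dr":[0,0,0]},{"delta_pos":[0,0,1],"dr":[0,0,0]},{"delta_pos":[0,0,0.2],"dr":[0,0,0]}]')
python3 - <<'E'
from h import *
save("side","s8.png",(180,100,400,400),2)
E
```

```text
t: 29.2
eef_pos: [0.4792, -0.0495, 0.0601]
ee_rot: [3.14, -0.0, -1.446]
force: [-1.3, -0.1, -0.7]
width: 0.0557
gripper_force: 20.0
t: 29.6
eef_pos: [0.4801, -0.0501, 0.0616]
ee_rot: [-3.14, 0.0, -1.447]
force: [-0.0, -0.4, -0.3]
width: 0.0706
gripper_force: 0.0
t: 30.6
eef_pos: [0.481, -0.0504, 0.3261]
ee_rot: [-3.135, -0.0, -1.447]
force: [1.0, -0.3, 0.5]
width: 0.0707
gripper_force: 0.0
```

View pics/s8.png

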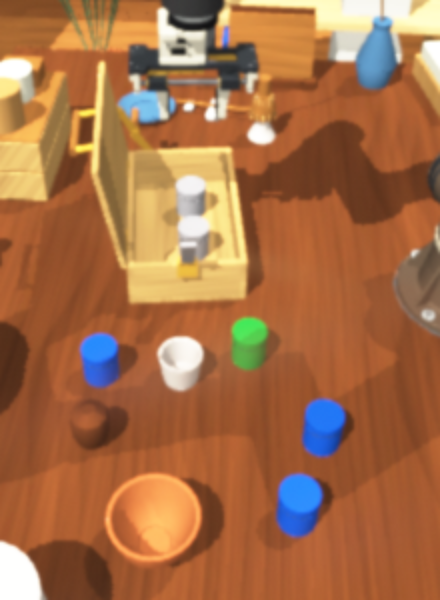

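Both caddies stand upright in the chest at crop (191,195) and (193,238), and the stay is still straight. Next I go to the peg to break the knee.

```bash
(python3 -m handwheel '[{"delta_pos":[0.45,-0.93,0],"dr":[0,0,0]},{"delta_pos":[0.45,-0.93,0],"dr":[0,0,0]},{"delta_pos":[0.45,-0.93,0],"dr":[0,0,0]},{"delta_pos":[0.45,-0.93,0],"dr":[0,0,0]},{"delta_pos":[0.45,-0.93,0],"dr":[0,0,0]},{"delta_pos":[0.45,-0.93,0],"dr":[0,0,0]},{"delta_pos":[0.45,-0.93,0],"dr":[0,0,0]},{"delta_pos":[0.45,-0.93,0],"dr":[0,0,0]},{"delta_pos":[0.45,-0.93,0],"dr":[0,0,0]},{"delta_pos":[0.45,-0.93,0],"dr":[0,0,0]}]' 0.05
python3 -m handwheel '[{"delta_pos":[0,0,-0.8],"dr":[0,0,0]},{"delta_pos":[0,0,-0.9],"dr":[0,0,0]},{"delta_pos":[0,0,-0.9],"dr":[0,0,0]},{"delta_pos":[0,0,-0.9],"dr":[0,0,0]},{"delta_pos":[0,0,-0.9],"dr":[0,0,0]},{"delta_pos":[0,0,-0.9],"dr":[0,0,0]},{"delta_pos":[0,0,-0.9],"dr":[0,0,0]},{"delta_pos":[0,0,-0.6],"dr":[0,0,0]},{"delta_pos":[0,0,0],"dr":[0,0,0]}]')
```

```text
t: 31.65
eef_pos: [0.6148, -0.3303, 0.3205]
ee_rot: [3.14, 0.001, -1.448]
force: [-0.6, 0.9, -0.3]
width: 0.0418
gripper_force: 0.0
t: 32.55
eef_pos: [0.6122, -0.3284, 0.1136]
ee_rot: [3.135, 0.003, -1.448]
force: [-1.3, -0.1, -0.6]
width: 0.0417
gripper_force: 0.0
```

```bash
(python3 -m handwheel '[{"delta_pos":[-0.15,-0.02,0.03],"dr":[0,0,0]},{"delta_pos":[-0.15,-0.02,0.03],"dr":[0,0,0]},{"delta_pos":[-0.15,-0.02,0.03],"dr":[0,0,0]},{"delta_pos":[-0.15,-0.02,0.03],"dr":[0,0,0]}]'
python3 -m handwheel '[{"delta_pos":[-0.12,-0.02,0.03],"dr":[0,0,0]},{"delta_pos":[-0.12,-0.02,0.03],"dr":[0,0,0]},{"delta_pos":[-0.12,-0.02,0.03],"dr":[0,0,0]},{"delta_pos":[0,0,0],"dr":[0,0,0]}]')|grep -v rot
python3 - <<'E'
from h import *
save("side","s9.png",(190,100,330,260),3.5);grab_frame("top")
for n in("stay_peg","lid_handle"):
  for c in("top","side"):print(n,c,[(np.round(d["location"],1),round(d["conf"],2)) for d in mark_of(c,n)[:3]])
E
```

```text
t: 32.95
eef_pos: [0.5994, -0.3321, 0.1247]
force: [5.3, 2.7, 4.7]
width: 0.0421
gripper_force: 3.2
t: 33.35
eef_pos: [0.5883, -0.3341, 0.1277]
force: [5.2, 0.7, 3.4]
width: 0.0416
gripper_force: 2.5
stay_peg top [(array([376.1, 159.7]), 0.58)]
stay_peg side [(array([271.3, 220.6]), 0.56), (array([253.2, 153.4]), 0.43)]
lid_handle top [(array([304.4, 129.3]), 0.91)]
lid_handle side [(array([218.3, 163.7]), 0.97), (array([256.1, 372.8]), 0.57)]
```

View pics/s9.png

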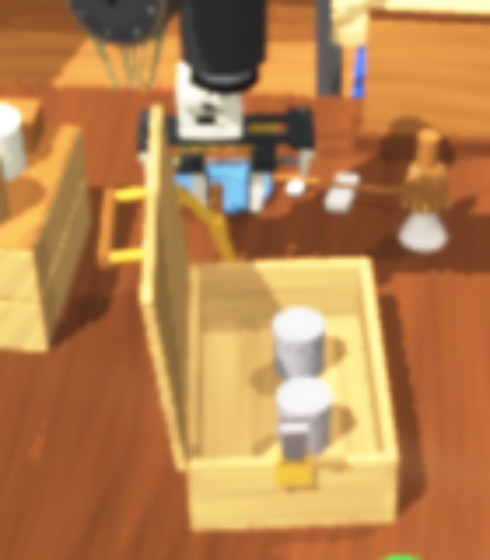

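The knee is visibly bent towards the robot at crop (215,215). I pull a little farther to be sure, then release and go to the handle.

```bash
(python3 -m handwheel '[{"delta_pos":[-0.12,-0.02,0.02],"dr":[0,0,0]},{"delta_pos":[-0.12,-0.02,0.02],"dr":[0,0,0]},{"delta_pos":[-0.12,-0.02,0.02],"dr":[0,0,0]},{"delta_pos":[0,0,0],"dr":[0,0,0]},{"delta_pos":[0.2,0.03,0],"dr":[0,0,0]},{"delta_pos":[0.15,0.02,0],"dr":[0,0,0]},{"delta_pos":[0,0,0.6],"dr":[0,0,0]},{"delta_pos":[0,0,1],"dr":[0,0,0]},{"delta_pos":[0,0,1],"dr":[0,0,0]},{"delta_pos":[0,0,1],"dr":[0,0,0]}]'
python3 -m handwheel '[{"delta_pos":[0,0,1],"dr":[0,0,0]},{"delta_pos":[0,0,1],"dr":[0,0,0]},{"delta_pos":[0,0,1],"dr":[0,0,0]},{"delta_pos":[0,0,0.5],"dr":[0,0,0]},{"delta_pos":[0,0,0],"dr":[0,0,0]}]')|grep -v rot
python3 - <<'E'
from h import *
np.set_printoptions(precision=4,suppress=True)
grab_frame("top");grab_frame("side");p=[.502,-.108,.125]
for n in("stay_peg","lid_handle"):
  a=mark_of("top",n);b=mark_of("side",n);print(n,[(np.round(d["location"],1),round(d["conf"],2)) for d in a[:2]+b[:2]])
  if a and b:print(tri(a[0]["location"],b[0]["location"]))
for a in np.arange(1.45,1.76,.05):
    g=a+np.arctan2(52,170);q=w(p,(.1-.1778*np.cos(g),0,.085+.1778*np.sin(g)));print(round(a,2),q,np.round(proj("top",q),1),np.round(proj("side",q),1))
E
```

```text
t: 34.65
eef_pos: [0.5851, -0.3335, 0.2342]
force: [0.6, 1.0, -0.8]
width: 0.0418
gripper_force: 0.0
t: 35.15
eef_pos: [0.5862, -0.3341, 0.3414]
force: [0.4, -0.4, -0.8]
width: 0.0418
gripper_force: 0.0
stay_peg [(array([377.6, 164.7]), 0.39), (array([257.2, 192.6]), 0.33), (array([256.8, 156.4]), 0.52)]
(array([ 0.5812, -0.339 ,  0.1176]), np.float64(0.007300892484661858))
lid_handle [(array([306.1, 134.6]), 0.72), (array([227.5, 161.8]), 0.74)]
(array([ 0.6485, -0.0841,  0.26  ]), np.float64(0.013179741001789558))
1.45 [ 0.6321 -0.0917  0.2601] [308.6 142.1] [230.8 160.4]
1.5 [ 0.6408 -0.0906  0.2583] [308.2 139.4] [228.2 160.9]
1.55 [ 0.6493 -0.0895  0.2561] [307.9 136.8] [225.7 161.5]
1.6 [ 0.6577 -0.0884  0.2534] [307.5 134.3] [223.2 162.2]
1.65 [ 0.666  -0.0874  0.2504] [307.1 131.8] [220.7 163.1]
1.7 [ 0.6741 -0.0864  0.2469] [306.7 129.5] [218.4 164. ]
1.75 [ 0.6821 -0.0854  0.243 ] [306.4 127.2] [216.1 165. ]
```

```bash
(python3 -m handwheel '[{"delta_pos":[0.21,0.81,0],"dr":[0,0,0]},{"delta_pos":[0.21,0.81,0],"dr":[0,0,0]},{"delta_pos":[0.21,0.81,0],"dr":[0,0,0]},{"delta_pos":[0.21,0.81,0],"dr":[0,0,0]},{"delta_pos":[0.21,0.81,0],"dr":[0,0,0]},{"delta_pos":[0.21,0.81,0],"dr":[0,0,0]},{"delta_pos":[0.21,0.81,0],"dr":[0,0,0]},{"delta_pos":[0.21,0.81,0],"dr":[0,0,0]},{"delta_pos":[0.23,0.82,0],"dr":[0,0,0]},{"delta_pos":[0.23,0.82,0],"dr":[0,0,0]}]' 0.36
python3 -m handwheel '[{"delta_pos":[0,0,0],"dr":[0,0,0]},{"delta_pos":[0,0,-0.5],"dr":[0,0,0]},{"delta_pos":[0,0,-0.5],"dr":[0,0,0]},{"delta_pos":[0,0,0],"dr":[0,0,0]}]')
python3 - <<'E'
from h import *
save("side","s10.png",(190,100,290,200),5)
E
```

```text
t: 36.45
eef_pos: [0.6498, -0.0892, 0.3384]
ee_rot: [3.14, 0.0, -1.447]
force: [0.7, -0.2, -1.5]
width: 0.0279
gripper_force: 0.0
t: 36.85
eef_pos: [0.6486, -0.0904, 0.3063]
ee_rot: [3.137, 0.001, -1.448]
force: [1.1, -0.1, 0.4]
width: 0.028
gripper_force: 0.0
```

View pics/s10.png

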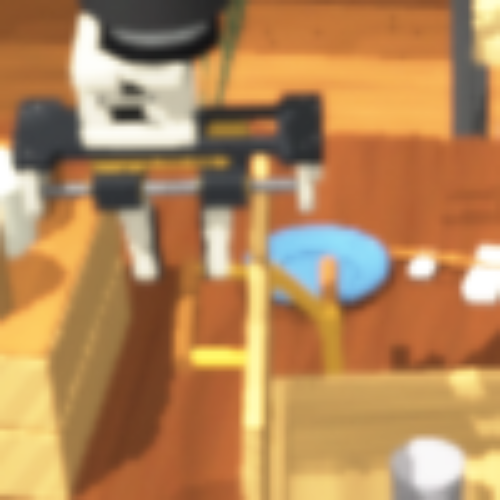

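The fingers are at crop (145,275) and (215,270), either side of the bar at x≈188. I go down slowly while watching the force.

```bash
(python3 -m handwheel '[{"delta_pos":[0,0,-0.3],"dr":[0,0,0]},{"delta_pos":[0,0,-0.3],"dr":[0,0,0]},{"delta_pos":[0,0,0],"dr":[0,0,0]}]'
python3 -m handwheel '[{"delta_pos":[0,0,-0.3],"dr":[0,0,0]},{"delta_pos":[0,0,-0.3],"dr":[0,0,0]},{"delta_pos":[0,0,-0.25],"dr":[0,0,0]},{"delta_pos":[0,0,0],"dr":[0,0,0]}]'
python3 -m handwheel '[{"delta_pos":[0,0,0],"dr":[0,0,0]},{"delta_pos":[0,0,0],"dr":[0,0,0]},{"delta_pos":[0,0,0],"dr":[0,0,0]},{"delta_pos":[0,0,0],"dr":[0,0,0]},{"delta_pos":[0,0,0],"dr":[0,0,0]}]' 1 15)|grep -v rot
```

```text
t: 37.2
eef_pos: [0.6492, -0.0902, 0.2896]
force: [-0.4, 0.5, -0.8]
width: 0.0278
gripper_force: 0.0
t: 37.6
eef_pos: [0.6492, -0.0901, 0.2639]
force: [-0.7, -0.6, 0.5]
width: 0.0278
gripper_force: 0.0
t: 38.1
eef_pos: [0.6497, -0.0902, 0.2658]
force: [-1.9, 0.3, -0.5]
width: 0.0136
gripper_force: 15.0
```

```bash
python3 - <<'E'
from h import *
p=[.502,-.108,.125]
h=lambda a:w(p,(.1-.1778*np.cos(a+.2968),0,.085+.1778*np.sin(a+.2968)))
a=np.linspace(1.55,0,25)
for i in range(24):print(round(a[i+1],2),np.round((h(a[i+1])-h(a[i]))/.03,2))
E
```

```text
1.49 [-0.37 -0.05  0.09]
1.42 [-0.37 -0.05  0.07]
1.36 [-0.38 -0.05  0.04]
1.29 [-0.38 -0.05  0.02]
1.23 [-0.38 -0.05 -0.01]
1.16 [-0.38 -0.05 -0.03]
1.1 [-0.38 -0.05 -0.05]
1.03 [-0.37 -0.05 -0.08]
0.97 [-0.37 -0.05 -0.1 ]
0.9 [-0.36 -0.05 -0.13]
0.84 [-0.35 -0.04 -0.15]
0.77 [-0.34 -0.04 -0.17]
0.71 [-0.33 -0.04 -0.19]
0.65 [-0.31 -0.04 -0.21]
0.58 [-0.3  -0.04 -0.23]
0.52 [-0.28 -0.04 -0.25]
0.45 [-0.27 -0.03 -0.27]
0.39 [-0.25 -0.03 -0.29]
0.32 [-0.23 -0.03 -0.3 ]
0.26 [-0.21 -0.03 -0.32]
0.19 [-0.19 -0.02 -0.33]
0.13 [-0.17 -0.02 -0.34]
0.06 [-0.15 -0.02 -0.35]
0.0 [-0.12 -0.02 -0.36]
```

```bash
(python3 -m handwheel '[{"delta_pos":[-0.37,-0.05,0.09],"dr":[0,0,0]},{"delta_pos":[-0.37,-0.05,0.07],"dr":[0,0,0]},{"delta_pos":[-0.38,-0.05,0.04],"dr":[0,0,0]},{"delta_pos":[-0.38,-0.05,0.02],"dr":[0,0,0]},{"delta_pos":[-0.38,-0.05,-0.01],"dr":[0,0,0]},{"delta_pos":[-0.38,-0.05,-0.03],"dr":[0,0,0]},{"delta_pos":[-0.38,-0.05,-0.05],"dr":[0,0,0]},{"delta_pos":[-0.37,-0.05,-0.08],"dr":[0,0,0]}]'
python3 -m handwheel '[{"delta_pos":[-0.37,-0.05,-0.1],"dr":[0,0,0]},{"delta_pos":[-0.36,-0.05,-0.13],"dr":[0,0,0]},{"delta_pos":[-0.35,-0.04,-0.15],"dr":[0,0,0]},{"delta_pos":[-0.34,-0.04,-0.17],"dr":[0,0,0]},{"delta_pos":[-0.33,-0.04,-0.19],"dr":[0,0,0]},{"delta_pos":[-0.31,-0.04,-0.21],"dr":[0,0,0]},{"delta_pos":[-0.3,-0.04,-0.23],"dr":[0,0,0]},{"delta_pos":[-0.28,-0.04,-0.25],"dr":[0,0,0]}]')
```

```text
t: 38.9
eef_pos: [0.5583, -0.1022, 0.2668]
ee_rot: [3.141, 0.0, -1.447]
force: [1.7, 2.4, 0.2]
width: 0.0132
gripper_force: 15.0
t: 39.7
eef_pos: [0.4796, -0.1125, 0.2236]
ee_rot: [3.142, 0.0, -1.447]
force: [1.0, 1.4, -0.4]
width: 0.0132
gripper_force: 15.0
```

```bash
(python3 -m handwheel '[{"delta_pos":[-0.27,-0.03,-0.27],"dr":[0,0,0]},{"delta_pos":[-0.25,-0.03,-0.29],"dr":[0,0,0]},{"delta_pos":[-0.23,-0.03,-0.3],"dr":[0,0,0]},{"delta_pos":[-0.21,-0.03,-0.32],"dr":[0,0,0]},{"delta_pos":[-0.19,-0.02,-0.33],"dr":[0,0,0]},{"delta_pos":[-0.17,-0.02,-0.34],"dr":[0,0,0]}]'
python3 -m handwheel '[{"delta_pos":[-0.15,-0.02,-0.35],"dr":[0,0,0]},{"delta_pos":[-0.12,-0.02,-0.3],"dr":[0,0,0]},{"delta_pos":[0,0,-0.05],"dr":[0,0,0]},{"delta_pos":[0,0,0],"dr":[0,0,0]}]')|grep -v rot
```

```text
t: 40.3
eef_pos: [0.4407, -0.1173, 0.168]
force: [3.4, -0.8, -1.4]
width: 0.0135
gripper_force: 15.0
t: 40.7
eef_pos: [0.4344, -0.1184, 0.1489]
force: [2.0, 0.9, 10.0]
width: 0.0135
gripper_force: 15.0
```

The force shows the lid resting on the rim. I release, rise, then locate the clamp tip.

```bash
(python3 -m handwheel '[{"delta_pos":[0,0,0],"dr":[0,0,0]},{"delta_pos":[0,0,0],"dr":[0,0,0]},{"delta_pos":[0,0,0],"dr":[0,0,0]},{"delta_pos":[0,0,0],"dr":[0,0,0]},{"delta_pos":[0,0,0.5],"dr":[0,0,0]},{"delta_pos":[0,0,1],"dr":[0,0,0]},{"delta_pos":[0,0,1],"dr":[0,0,0]},{"delta_pos":[0,0,1],"dr":[0,0,0]},{"delta_pos":[0,0,1],"dr":[0,0,0]}]' 0
python3 -m handwheel '[{"delta_pos":[0,0.9,0],"dr":[0,0,0]},{"delta_pos":[0,0.9,0],"dr":[0,0,0]},{"delta_pos":[0,0.9,0],"dr":[0,0,0]},{"delta_pos":[0,0.9,0],"dr":[0,0,0]},{"delta_pos":[0,0.9,0],"dr":[0,0,0]},{"delta_pos":[0,0.9,0],"dr":[0,0,0]},{"delta_pos":[0,0.9,0],"dr":[0,0,0]},{"delta_pos":[0,0.9,0],"dr":[0,0,0]},{"delta_pos":[0,0.9,0],"dr":[0,0,0]},{"delta_pos":[0,0.9,0],"dr":[0,0,0]}]' 1)|grep -v rot
python3 - <<'E'
from h import *
np.set_printoptions(precision=4,suppress=True)
save("side","s11.png",(190,100,340,300),3);save("top","t11.png");p=[.502,-.108,.125]
for n in("clamp_tip","lid_handle"):
  for c in("top","side"):print(n,c,[(np.round(d["location"],1),round(d["conf"],2)) for d in mark_of(c,n)[:3]])
q=w(p,(-.07,0,.137));print("closed handle",proj("top",q),proj("side",q))
for a in(1.8,1.9,2.,2.1,2.2):
  q=w(p,(0,.171-.08*np.cos(a),.102+.08*np.sin(a)));print(a,q,np.round(proj("top",q)),np.round(proj("side",q)))
E
```

```text
t: 41.6
eef_pos: [0.4322, -0.1184, 0.2837]
force: [1.0, 0.4, 0.2]
width: 0.0441
gripper_force: 0.0
t: 42.6
eef_pos: [0.4322, 0.1526, 0.2825]
force: [0.5, 0.8, 0.4]
width: 0.0006
gripper_force: 0.0
clamp_tip top [(array([249.1, 196.1]), 0.61)]
clamp_tip side [(array([274.4, 221.1]), 0.56), (array([273.5, 230. ]), 0.36)]
lid_handle top [(array([311.2, 209. ]), 0.73), (array([372.9, 184. ]), 0.55)]
lid_handle side [(array([290.2, 189.3]), 0.69), (array([253.3, 156.4]), 0.39)]
closed handle [np.float64(312.7902114145626), np.float64(208.2148766826373)] [np.float64(290.13755588201883), np.float64(187.96610087428775)]
1.8 [0.4784 0.0797 0.1799] [254. 193.] [273. 215.]
1.9 [0.4775 0.0873 0.1777] [252. 193.] [273. 217.]
2.0 [0.4765 0.0947 0.1747] [249. 194.] [273. 219.]
2.1 [0.4756 0.1017 0.1711] [247. 194.] [273. 221.]
2.2 [0.4748 0.1084 0.1667] [245. 194.] [273. 224.]
```

View pics/s11.png

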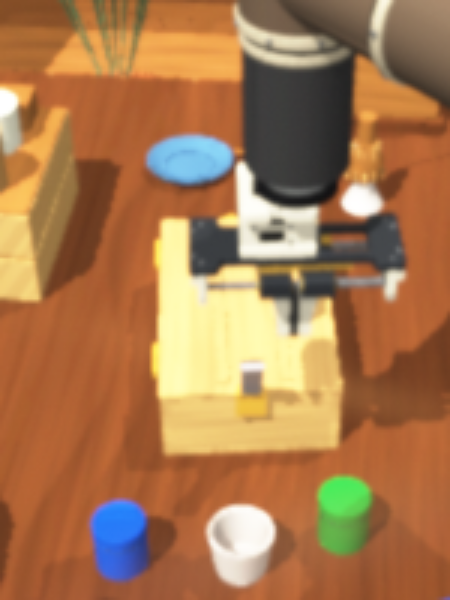

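The lid is shut and the clamp leans out at about 2.05 rad, its tip at crop (252,362), world (0.476, 0.098, 0.173). I go outside it with closed fingers and sweep it over.

```bash
(python3 -m handwheel '[{"delta_pos":[0.7,-0.2,0],"dr":[0,0,0]},{"delta_pos":[0.73,-0.25,0],"dr":[0,0,0]},{"delta_pos":[0,0,-0.8],"dr":[0,0,0]},{"delta_pos":[0,0,-0.9],"dr":[0,0,0]},{"delta_pos":[0,0,-0.9],"dr":[0,0,0]},{"delta_pos":[0,0,-0.9],"dr":[0,0,0]},{"delta_pos":[0,0,-0.45],"dr":[0,0,0]},{"delta_pos":[0,0,0],"dr":[0,0,0]}]'
python3 -m handwheel '[{"delta_pos":[0.04,-0.35,0],"dr":[0,0,0]},{"delta_pos":[0.04,-0.35,0],"dr":[0,0,0]},{"delta_pos":[0.04,-0.35,0],"dr":[0,0,0]},{"delta_pos":[0.04,-0.35,0],"dr":[0,0,0]},{"delta_pos":[0.04,-0.35,0],"dr":[0,0,0]},{"delta_pos":[0.04,-0.35,0],"dr":[0,0,0]},{"delta_pos":[0.04,-0.35,0],"dr":[0,0,0]}]'
python3 -m handwheel '[{"delta_pos":[0.04,-0.35,0],"dr":[0,0,0]},{"delta_pos":[0.04,-0.35,0],"dr":[0,0,0]},{"delta_pos":[0.04,-0.35,0],"dr":[0,0,0]},{"delta_pos":[0.04,-0.35,0],"dr":[0,0,0]},{"delta_pos":[0.04,-0.35,0],"dr":[0,0,0]},{"delta_pos":[0.04,-0.35,0],"dr":[0,0,0]},{"delta_pos":[0,0,0],"dr":[0,0,0]}]')|grep -v rot
```

```text
t: 43.7
eef_pos: [0.4744, 0.1365, 0.1624]
force: [-0.7, 0.6, 0.5]
width: 0.0005
gripper_force: 0.0
t: 44.4
eef_pos: [0.4841, 0.0637, 0.1643]
force: [0.3, 0.3, 0.0]
width: 0.0004
gripper_force: 0.4
t: 45.1
eef_pos: [0.4911, 0.0004, 0.1642]
force: [0.8, 0.9, -0.3]
width: 0.0005
gripper_force: 0.0
```

```bash
(python3 -m handwheel '[{"delta_pos":[0,0,-0.3],"dr":[0,0,0]},{"delta_pos":[0,0,-0.3],"dr":[0,0,0]},{"delta_pos":[0,0,-0.3],"dr":[0,0,0]},{"delta_pos":[0,0,-0.2],"dr":[0,0,0]},{"delta_pos":[0,0,0],"dr":[0,0,0]}]'
python3 -m handwheel '[{"delta_pos":[0,0,-0.1],"dr":[0,0,0]},{"delta_pos":[0,0,-0.05],"dr":[0,0,0]},{"delta_pos":[0,0,0],"dr":[0,0,0]}]')|grep -v rot
python3 - <<'E'
from h import *
save("side","s12.png",(190,100,340,300),3)
E
```

```text
t: 45.6
eef_pos: [0.4904, 0.0016, 0.1299]
force: [-1.0, -0.2, -0.1]
width: 0.0006
gripper_force: 0.0
t: 45.9
eef_pos: [0.4914, 0.0018, 0.1273]
force: [-1.6, -0.2, 3.7]
width: 0.0004
gripper_force: 1.5
```

View pics/s12.png

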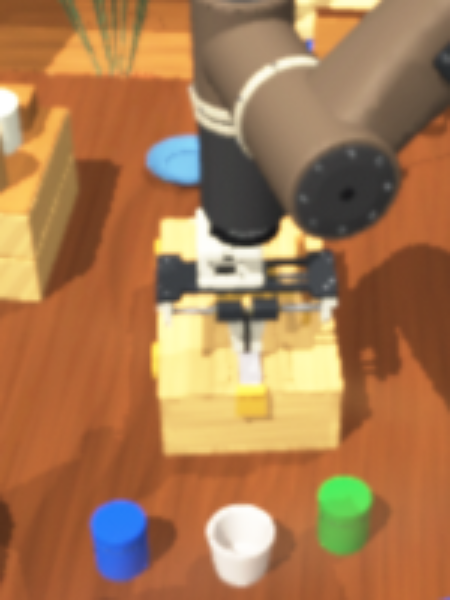

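The clamp lies across the lid under the fingertips, at crop (250,365). I press a little more until the force builds, then lift away and look.

```bash
(python3 -m handwheel '[{"delta_pos":[0,0,-0.07],"dr":[0,0,0]},{"delta_pos":[0,0,0],"dr":[0,0,0]}]'
python3 -m handwheel '[{"delta_pos":[0,0,0.6],"dr":[0,0,0]},{"delta_pos":[0,0,1],"dr":[0,0,0]},{"delta_pos":[0,0,1],"dr":[0,0,0]},{"delta_pos":[0,0,1],"dr":[0,0,0]},{"delta_pos":[0,0,1],"dr":[0,0,0]},{"delta_pos":[-0.3,-0.9,0.5],"dr":[0,0,0]},{"delta_pos":[-0.3,-0.9,0],"dr":[0,0,0]},{"delta_pos":[-0.3,-0.9,0],"dr":[0,0,0]},{"delta_pos":[-0.3,-0.9,0],"dr":[0,0,0]},{"delta_pos":[-0.3,-0.9,0],"dr":[0,0,0]}]')|grep -v rot
python3 - <<'E'
from h import *
save("side","s13.png",(190,100,340,300),3)
p=[.502,-.108,.125];grab_frame("top")
for c in("top","side"):print(c,[(np.round(d["location"],1),round(d["conf"],2)) for d in mark_of(c,"clamp_tip")[:3]])
for a in(0,.1,.2):
  q=w(p,(0,.171-.08*np.cos(a),.102+.08*np.sin(a)));print(a,np.round(proj("top",q),1),np.round(proj("side",q),1))
E
```

```text
t: 46.15
eef_pos: [0.4916, 0.0018, 0.1268]
force: [-8.8, 1.6, 20.6]
width: 0.0003
gripper_force: 10.7
t: 47.15
eef_pos: [0.4457, -0.1343, 0.2779]
force: [1.0, 0.1, 0.9]
width: 0.0006
gripper_force: 0.0
top [(array([305.9, 160.9]), 0.28)]
side [(array([268.5, 215.2]), 0.65)]
0 [283.4 191.4] [271.5 212.8]
0.1 [283.3 191.3] [271.5 211.1]
0.2 [283.  191.1] [271.5 209.6]
```

View pics/s13.png

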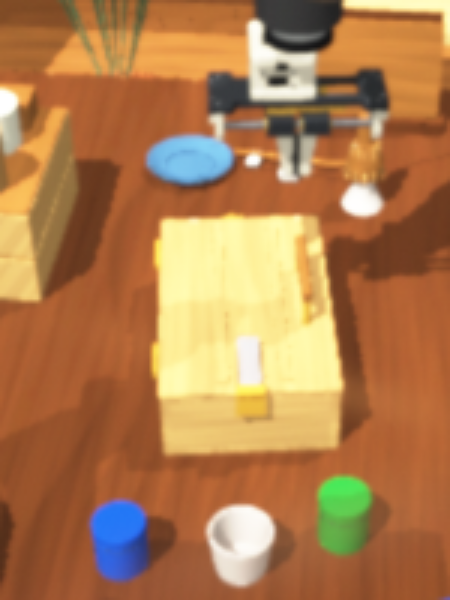

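The lid is shut and the clamp lies flat across it from crop (248,340) to (252,400). It met a hard stop at 20 N, the bystanders are unmoved, and the arm touches nothing.

```bash
python3 -c "from station import *; print(job_done())"
```

```text
the job is handed in; nothing more can be done
None
```

I handed the job in at about 47 s of robot time: both steel caddies present were stood upright in the chest, the knee was broken and the lid lowered slowly, the clamp is fully down, and the other tea things look unmoved; no verdict was returned.

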